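# Part the stuck pump housing with the wedge

## Task

Take the flat wedge with the square handle from the tool rack and part the two halves of the aluminium pump housing evenly with it: push it upright all the way down into the left pry notch of the seam, until its shoulder sits on the housing, pull it out, then do the same in the right notch. Leave the wedge standing in the right notch and let go of it, with both halves still upright and the seam open at both ends; the round-handled drift stays in the rack.

Things in the scene. Friction and masses are not known exactly. Their poses are not given: they have to be found in the camera images.
- wedge_grip (a point): Middle of the wedge's SQUARE wooden handle (26 x 26 x 60 mm), 101 mm above the worktop while it hangs in its rack. z up the tool. Oblong shoulder (46 along x, 40 along y, 6 thick) from 30 mm below this point; then a steel blade 42 mm long, its tip 78 mm below this point, 12 mm wide along y, thickness along x growing from 3 mm at the tip to 18 mm at the shoulder. 150 g.
- drift_grip (a point): Middle of the thinner ROUND wooden handle (18 mm across, 60 mm tall) of the drift, a tool with a round shoulder and a round blunt rod; not wanted. Both tools hang upright with up to 5 mm play in a grey rack 65 mm high, 84 mm apart, and may have changed places; a lift of 50 mm clears the rack.
- near_half_left (a point): Near (robot-side) half of the pump housing: lower lip of its left pry notch, 38 mm above the worktop. Axes: x across the seam towards the far half, y along the seam to the left, z up. The housing: two loose 0.7 kg aluminium halves face to face on rubber feet, together 115 mm across, 130 mm along the seam, 50 mm high; the seam shows on top.
- near_half_right (a point): Near half, right notch, likewise; 76 mm from the left one. Each notch is 40 mm long along the seam: a V 20 mm wide at the housing top, narrowing to a slot 4 mm wide 12 mm down, the slot going on down. The wedge enters with its x along this x, either way round. With its shoulder on the housing top its handle middle is 86 mm above the worktop.
- far_half_left (a point): Far half, lower lip of its left notch, same axes. Seam shut: 4 mm beyond the near half's left lip along x; any more is how far this end has opened (about 9 mm with the wedge fully in). The halves are loose and shift a little when wedged; the end not wedged opens about half as far. Pushing in takes about 5 to 20 N.
- far_half_right (a point): Far half, lower lip of its right notch, same axes. Seam shut: 4 mm beyond the near half's right lip along x; any more is how far this end has opened.
Mind the look-alikes: they are no part of the job. What is shaped like the part that bears wedge_grip but blue is not meant.

How it is judged:
On the way, in this order (a step that is already met when the one before it is completed fails the run):
1. the wedge is down in the left notch and has opened the left end by 6 mm or more (y of wedge_grip in the frame of near_half_left between -0.015 and 0.015 m and x of wedge_grip in the frame of near_half_left between -0.006 and 0.022 m and height (world z) of wedge_grip below 0.094 m and angle between wedge_grip's own z axis and vertical below 0.2 rad and x of far_half_left in the frame of near_half_left above 0.01 m), for 0.1 s.
2. the wedge is lifted out of the housing again (height (world z) of wedge_grip above 0.128 m), for 0.05 s.
3. the wedge is down in the right notch and both ends are open by 6 mm or more (y of wedge_grip in the frame of near_half_right between -0.015 and 0.015 m and x of wedge_grip in the frame of near_half_right between -0.006 and 0.022 m and height (world z) of wedge_grip below 0.094 m and angle between wedge_grip's own z axis and vertical below 0.2 rad and x of far_half_left in the frame of near_half_left above 0.01 m and x of far_half_right in the frame of near_half_right above 0.01 m), for 0.1 s.
At the end, for the whole second after the job is handed in: The seam is open by 6 to 30 mm at both notches, the halves are within 8 degrees of parallel and upright within 6 degrees, and the wedge stands upright (within 11 degrees) and let go in the right notch, its shoulder within 8 mm of the housing's top (all of step 3 and x of far_half_left in the frame of near_half_left below 0.034 m and x of far_half_right in the frame of near_half_right below 0.034 m and angle between the x axis of near_half_left and the x axis of far_half_left, either way round below 0.14 rad and angle between each of near_half_left, far_half_left's own z axis and vertical below 0.1 rad); the robot touches nothing.
It fails at once if the halves are forced more than 14 degrees askew of one another (angle between the x axis of near_half_left and the x axis of far_half_left, either way round above 0.25 rad).
It fails at once if a half tips by more than 20 degrees (angle between any of near_half_left, far_half_left's own z axis and vertical above 0.35 rad).
It fails at once if the drift is taken out of the rack (distance of drift_grip from where it was at the start of the episode above 0.03 m).
It also fails if it takes over 48 s, if anything falls off the work surface, if the arm or the gripper's body presses on something with over 40 N, if the wrist force passes 120 N, or if a joint passes its speed limit or range.

## Robot

A 6-joint arm with a two-finger parallel gripper is mounted at the origin on a cart in front of the work surface, level with it; the furniture and walls round the work are solid. World frame = base frame: x ahead of the robot, y to its left, z up, the work surface at z = 0. Lengths are in m, angles in rad, forces in N, time in s.
With the tool pointing down it reaches from about 0.25 to 0.775 m from the base axis. Payload 4 kg.
Tool frame: the origin (TCP) lies between the finger pads; the fingertips stand 25 mm ahead of it and the grasp point (between the pads) lies 6 mm ahead of it (robot.tip_reach is the distance from the TCP to the fingertips, in m); z points along the fingers, y is the line along which they close (so a half turn about z gives the same grasp; the last joint's range is limited). The gripper opens to 94 mm and grips with 3 to 60 N. Pads are 16 mm wide; open, the fingers measure 119 mm over their backs; the gripper's body (75 mm by 177 mm) begins 78 mm behind the grasp point.
Start: joints at [1.034, 0.087, 1.371, -0, 1.684, -0.103], TCP at [0.231, 0.499, 0.191] pointing down, gripper open.
Joint ranges: [-3.1, 3.1], [-0.76, 2.03], [0.27, 2.55], [-1.08, 4.22], [0.17, 2.65], [-2.57, 2.57]. Speed limits (rad/s): [2.79, 2.79, 3.14, 3.14, 3.14, 3.14].

## Interface

Orientations are given as [roll, pitch, yaw] about the fixed x, y, z axes, in that order (R = Rz(yaw) Ry(pitch) Rx(roll)).
In Python, from bench import sensors, snapshot, camera_info, ticket, robot gives the robot as it stands.
- The arm moves only by the tool arm_command, never from a script. Its argument "plan" is a list of rows, each an object with "grip": the closure, from -1 (fully open) to 1 (shut); "slide": the shift along the tool's x, y, z normalised to -1 to 1, where 1 is 500 mm, a list of three; "spin": the turn about the tool's z normalised to -1 to 1, where 1 is 5 degrees. A call has 1 to 10 rows; each row shifts and turns the commanded pose from where the row before left it, along the tool's axes as they then stand; what a row does not reach is not made up. A row lasts 1/8 s, in which the tool goes at most 62.5 mm and 10.7 degrees, less where a joint would pass 70% of its speed; a pose out of reach is approached as far as the arm can. A call with a number of a shift or a turn outside -1 to 1 is refused whole. A call with a gripper value outside its range is refused whole. The fingers move at their own pace and stop on an object; the grip force is fixed at half the most. Time passes only in rows, so rows that do not move let the fingers close. It gives the time, the measured TCP pose, the force, the opening and the grip force at its end, in the units of the state.
- sensors.get_obs(): the state, without advancing time (a new reading comes with each control period).
- snapshot(name): name is "scene" or "top"; returns the picture (480x640x3 uint8, red, green, blue); there is no depth.
- camera_info(name): a dict with "fx", "fy", "cx", "cy" (pixels), "position" and "rotation" of the camera in the world. Camera axes: x right, y up, looking along -z (the intrinsics and any distortion apply to the point x, -y, -z); pixel columns grow to the right and rows downward; lengths in m; the calibration is good to about 2 mm. A picture is of the moment at which its call begins. camera_info takes no time and is no camera call.
- ticket.close_job(): hands the job in; it is judged then, once.
The state is a dict: "time": time; "joint_positions": joint angles; "qvel": joint speeds; "joint_torque": joint torques, N m; "tool_pos": TCP position; "ee_rot": TCP orientation; "wrist_force": force on the tool from outside, world axes, zero at the start; "wrist_torque": the same for the moment, N m; "width": finger opening in m; "finger_force": force on a finger pad.
Only numpy, scipy, OpenCV 4.12 (cv2) and the standard library are available. Lean on these libraries where they do the work, as an engineer would, in place of code of your own. Each camera call takes 0.05 s, during which the arm holds its last target. There are 200 camera calls.

## Working session

There is one attempt and no reset: what is moved stays moved. The work goes in short steps, Python scripts to look and compute and a tool call to move; the robot and the scene stay as the last step left them, time stands still between calls to the robot, and variables do not carry over. Pictures are saved under pics/ and viewed, at most 10 in all, crops included, and the job is handed in when it is done.

Besides the shell and the picture viewer there is one more tool, called after ">>>" as name(argument=value, ...) on one line, values as JSON. arm_command: Moves the arm, as the interface text tells. Scaled input: -1 to 1 covers 500 mm each way for a shift and 5 degrees each way for a turn. Its arguments: {"type":"object","properties":{"plan":{"type":"array","items":{"type":"object","properties":{"grip":{"type":"number"},"slide":{"type":"array","items":{"type":"number"}},"spin":{"type":"number"}}}}},"required":["plan"]}

```bash
mkdir -p pics; python3 - <<'E'
from bench import sensors, snapshot, camera_info, robot
import cv2,json
for n in("scene","top"):
    im=snapshot(n); cv2.imwrite(f"pics/{n}0.png",im[:,:,::-1]); print(n,camera_info(n))
print(sensors.get_obs()); print(robot.tip_reach)
E
```

```text
scene {'fx': 618.2910438041839, 'fy': 618.2910438041839, 'cx': 318.28006245022084, 'cy': 242.77597663379782, 'position': array([-0.82039087, -0.37074685,  1.12863984]), 'rotation': array([ 0.9145987 , -0.00887423, -1.32457593])}
top {'fx': 503.92027237441147, 'fy': 503.92027237441147, 'cx': 325.39277920757377, 'cy': 244.7701753637041, 'position': array([ 0.25575892, -0.02557919,  1.56817278]), 'rotation': array([ 0.13890337, -0.01909259, -1.56235629])}
{'time': 0.1, 'joint_positions': array([ 1.03391148e+00,  8.78885108e-02,  1.37208662e+00, -3.04323303e-05,
        1.68363510e+00, -1.03109868e-01]), 'qvel': array([ 0.00241034, -0.00234672, -0.00327182, -0.00010421, -0.00057885,
       -0.00065679]), 'joint_torque': array([ 2.84660717e-03, -3.41252267e+01, -3.03301120e+01,  7.20658712e-02,
        3.04095203e-02, -1.07185326e-04]), 'tool_pos': array([0.23090984, 0.49859304, 0.19002559]), 'ee_rot': array([-3.13958268e+00, -1.77578467e-04,  2.70781410e+00]), 'wrist_force': array([ 0.68593609, -0.63668825,  0.21653701]), 'wrist_torque': array([ 0.00908446,  0.00937584, -0.01432898]), 'finger_force': 0.0, 'width': 0.09406478764818546}
0.025
```

View pics/scene0.png

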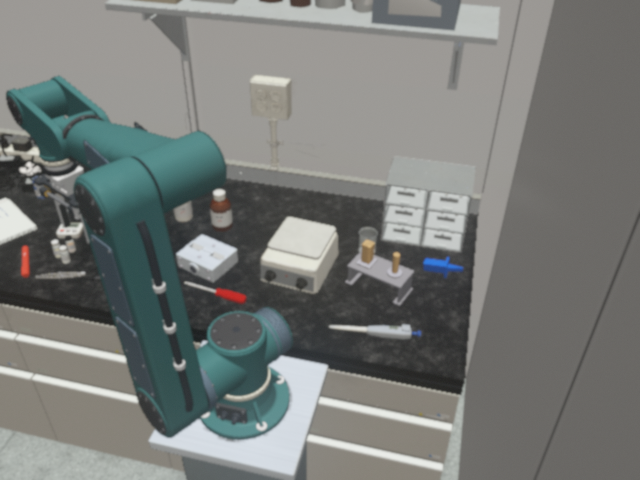

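View pics/top0.png

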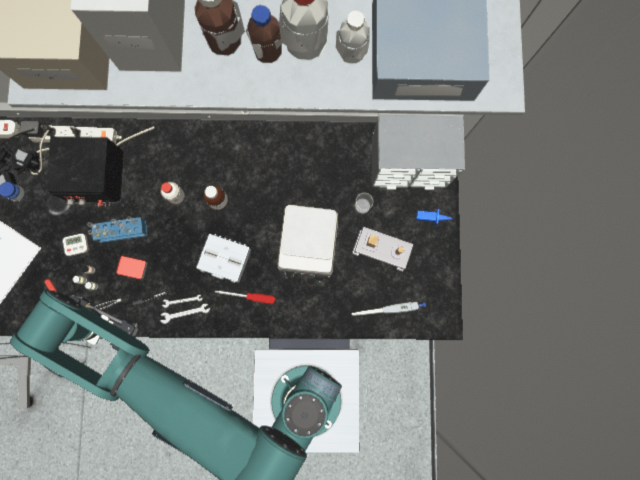

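Scene picture: rack with two tools at about (380,270), grey housing at (207,257). Top picture: rack at (383,248), housing with its seam at (223,258). Candidates for the wedge in the top view are the square handle (372,240), the round handle (400,250), which is the drift, and a blue wedge-like tool lying at (434,217), which is not meant. I choose the square one and check it in a close crop.

```bash
cat > h.py <<'E'
import numpy as np, cv2
from scipy.spatial.transform import Rotation as R
from bench import camera_info
def cam(n):
    c=camera_info(n); return c,R.from_euler('xyz',c['rotation']).as_matrix()
def ray(n,u,v):
    c,M=cam(n); d=M@np.array([(u-c['cx'])/c['fx'],-(v-c['cy'])/c['fy'],-1]); return c['position'],d/np.linalg.norm(d)
def onz(n,u,v,z):
    p,d=ray(n,u,v); return p+d*(z-p[2])/d[2]
def proj(n,P):
    c,M=cam(n); q=M.T@(np.array(P)-c['position']); return c['cx']-c['fx']*q[0]/q[2], c['cy']+c['fy']*q[1]/q[2]
E
python3 - <<'E'
from h import *
t=cv2.imread('pics/top0.png'); s=cv2.imread('pics/scene0.png')
a=cv2.resize(t[225:275,345:420],(400,267),interpolation=cv2.INTER_CUBIC)
b=cv2.resize(t[230:285,190:257],(400,328),interpolation=cv2.INTER_CUBIC)
c=cv2.resize(s[220:305,340:420],(400,425),interpolation=cv2.INTER_CUBIC)
o=np.zeros((600,800,3),np.uint8); o[:267,:400]=a;o[270:598,:400]=b;o[:425,400:]=c
cv2.imwrite('pics/crop1.png',o)
print(onz('top',307,414,0.1),onz('top',372,240,.131),onz('top',400,250,.131),onz('top',223,258,.05),proj('scene',[0,0,0.1]))
E
```

```text
[-0.01918569 -0.00426737  0.1       ] [ 0.47235383 -0.18588267  0.131     ] [ 0.44410246 -0.26666925  0.131     ] [0.42450871 0.25611394 0.05      ] (np.float64(239.7661652898577), np.float64(369.94789134167445))
```

View pics/crop1.png

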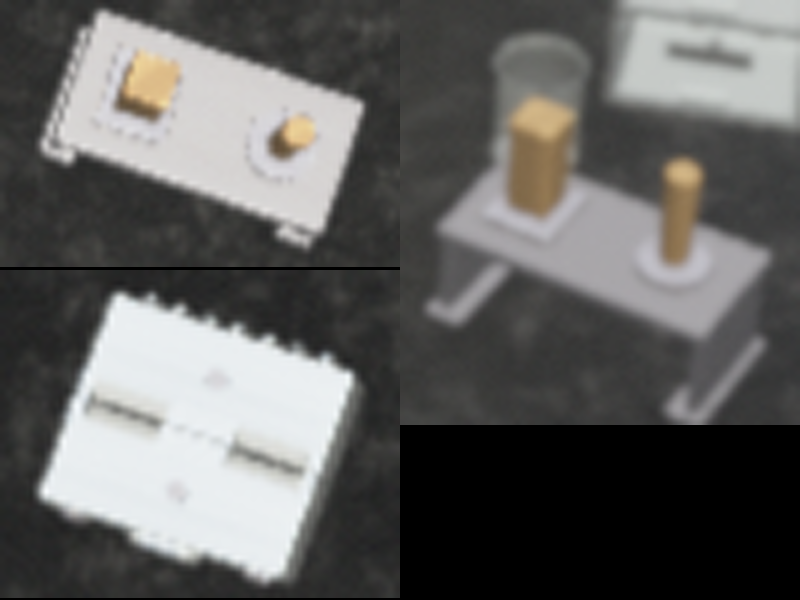

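The crop confirms it: the square-handled tool is the left one in the rack (top view about (373,239)) and the round drift is at (400,250). The housing seam runs with its notches at about (211,254) left and (234,262) right in the top view. Measuring.

```bash
cat > m.py <<'E'
from h import *
def wood(n,im,box):
    x0,x1,y0,y1=box; hsv=cv2.cvtColor(im[y0:y1,x0:x1],cv2.COLOR_BGR2HSV)
    m=((hsv[...,0]>8)&(hsv[...,0]<28)&(hsv[...,1]>70)&(hsv[...,2]>70)).astype(np.uint8)
    k,l,st,ce=cv2.connectedComponentsWithStats(m)
    return [(ce[i]+[x0,y0],st[i][4]) for i in range(1,k) if st[i][4]>15]
def tri(rs):
    A=sum(np.eye(3)-np.outer(d,d) for p,d in rs); b=sum((np.eye(3)-np.outer(d,d))@p for p,d in rs); return np.linalg.solve(A,b)
def housing(im,box=(185,262,225,292)):
    x0,x1,y0,y1=box; g=cv2.resize(cv2.cvtColor(im[y0:y1,x0:x1],cv2.COLOR_BGR2GRAY),None,fx=4,fy=4,interpolation=cv2.INTER_CUBIC)
    f=lambda p:((p[0]+.5)/4-.5+x0,(p[1]+.5)/4-.5+y0)
    c=max(cv2.findContours((g>175).astype(np.uint8),cv2.RETR_EXTERNAL,cv2.CHAIN_APPROX_NONE)[0],key=cv2.contourArea)
    r=cv2.minAreaRect(c); inn=np.zeros_like(g); cv2.drawContours(inn,[c],-1,1,-1); inn=cv2.erode(inn,np.ones((17,17)))
    k,l,st,ce=cv2.connectedComponentsWithStats(((g<125)&(inn>0)).astype(np.uint8))
    return f(r[0]),[f(q) for q in cv2.boxPoints(r)],[(f(ce[i]),st[i][4]) for i in range(1,k) if st[i][4]>40]
E
python3 - <<'E'
from m import *
t=cv2.imread('pics/top0.png'); s=cv2.imread('pics/scene0.png'); np.set_printoptions(precision=4,suppress=True)
wt=wood('top',t,(345,420,225,275)); ws=wood('scene',s,(340,420,220,305)); print(wt,ws)
for a,b in zip(sorted(wt,key=lambda q:q[0][0]),sorted(ws,key=lambda q:q[0][0])):
    print('tri',tri([ray('top',*a[0]),ray('scene',*b[0])]),'top',onz('top',*a[0],.101),'scene',onz('scene',*b[0],.101))
c,bx,no=housing(t); print('hc',onz('top',*c,.05)); print([onz('top',*q,.05)[:2] for q in bx]); print([(n,onz('top',*n[0],.042)[:2]) for n in no])
print('beaker',onz('top',363,203,.09))
# rack edge yaw
e=[onz('top',345+x/5.333,225+y/5.333,.065) for x,y in((100,10),(362,102),(325,235),(62,148))]
print('rack',[np.degrees(np.arctan2(*(e[i]-e[j])[[1,0]])) for i,j in((0,1),(3,2),(0,3),(1,2))], sum(e)/4)
print([onz('top',190+(x)/5.97,230+(y-270)/5.97,.05) for x,y in ((90,400),(305,470))])
E
```

```text
[(array([372.2674, 240.6512]), np.int32(86)), (array([399.5143, 250.0857]), np.int32(35))] [(array([367.3867, 250.4711]), np.int32(225)), (array([395.7273, 260.4463]), np.int32(121))]
tri [ 0.4748 -0.1901  0.1026] top [ 0.4749 -0.19    0.101 ] scene [ 0.4769 -0.19    0.101 ]
tri [ 0.4472 -0.2699  0.1064] top [ 0.4478 -0.2703  0.101 ] scene [ 0.4542 -0.27    0.101 ]
hc [0.4258 0.2579 0.05  ]
[array([0.3901, 0.3376]), array([0.5047, 0.3027]), array([0.4619, 0.1775]), array([0.348 , 0.2136])]
[]
beaker [ 0.5905 -0.1639  0.09  ]
rack [np.float64(71.00408055468714), np.float64(72.14772675256206), np.float64(-15.269942581058237), np.float64(-16.23260495911869)] [ 0.4579 -0.2318  0.065 ]
[array([0.4429, 0.3108, 0.05  ]), array([0.4084, 0.2011, 0.05  ])]
```

Wedge handle middle at (0.475, -0.190), housing centre at about (0.426, 0.257), and both lie at about 71.5° along y. I will turn the gripper about 83.6° so it closes along the wedge's x, then travel.

>>> arm_command(plan=[{"grip":-1,"slide":[0,0,-0.04],"spin":1},{"grip":-1,"slide":[0,0,-0.04],"spin":1},{"grip":-1,"slide":[0,0,-0.04],"spin":1},{"grip":-1,"slide":[0,0,0],"spin":1},{"grip":-1,"slide":[0,0,0],"spin":1},{"grip":-1,"slide":[0,0,0],"spin":1},{"grip":-1,"slide":[0,0,0],"spin":1},{"grip":-1,"slide":[0,0,0],"spin":1},{"grip":-1,"slide":[0,0,0],"spin":1},{"grip":-1,"slide":[0,0,0],"spin":1}])

```text
time: 1.35
tool_pos: [0.231, 0.4988, 0.2504]
ee_rot: [-3.141, 0.001, 1.832]
wrist_force: [-0.0, -0.8, -0.3]
width: 0.0938
finger_force: 0.0
```

>>> arm_command(plan=[{"grip":-1,"slide":[0,0,0],"spin":1},{"grip":-1,"slide":[0,0,0],"spin":1},{"grip":-1,"slide":[0,0,0],"spin":1},{"grip":-1,"slide":[0,0,0],"spin":1},{"grip":-1,"slide":[0,0,0],"spin":1},{"grip":-1,"slide":[0,0,0],"spin":1},{"grip":-1,"slide":[0,0,0],"spin":0.73}])

```text
time: 2.22
tool_pos: [0.2311, 0.4988, 0.2503]
ee_rot: [-3.141, 0.001, 1.246]
wrist_force: [1.3, 0.1, -0.4]
width: 0.0938
finger_force: 0.0
```

>>> arm_command(plan=[{"grip":-1,"slide":[-0.096,0.075,0],"spin":0},{"grip":-1,"slide":[-0.096,0.075,0],"spin":0},{"grip":-1,"slide":[-0.096,0.075,0],"spin":0},{"grip":-1,"slide":[-0.096,0.075,0],"spin":0},{"grip":-1,"slide":[-0.096,0.075,0],"spin":0},{"grip":-1,"slide":[-0.096,0.075,0],"spin":0},{"grip":-1,"slide":[-0.096,0.075,0],"spin":0},{"grip":-1,"slide":[-0.096,0.075,0],"spin":0},{"grip":-1,"slide":[-0.096,0.075,0],"spin":0},{"grip":-1,"slide":[-0.096,0.075,0],"spin":0}])

```text
time: 3.48
tool_pos: [0.4345, -0.0771, 0.2508]
ee_rot: [-3.142, -0.0, 1.247]
wrist_force: [0.2, 0.6, 0.2]
width: 0.0941
finger_force: 0.0
```

>>> arm_command(plan=[{"grip":-1,"slide":[-0.094,0.074,0],"spin":0},{"grip":-1,"slide":[-0.094,0.074,0],"spin":0},{"grip":-1,"slide":[0,0,0.06],"spin":0},{"grip":-1,"slide":[0,0,0.06],"spin":0}])

```text
time: 3.98
tool_pos: [0.4747, -0.1888, 0.1895]
ee_rot: [-3.141, -0.0, 1.246]
wrist_force: [0.9, -0.5, -0.6]
width: 0.094
finger_force: 0.0
```

```bash
python3 - <<'E'
from m import *
from bench import snapshot
np.set_printoptions(precision=4,suppress=True)
t=snapshot('top')[:,:,::-1].copy(); cv2.imwrite('pics/top1.png',t); s=snapshot('scene')[:,:,::-1].copy(); cv2.imwrite('pics/scene1.png',s)
x0,y0=190,228; g=cv2.cvtColor(t,cv2.COLOR_BGR2GRAY).astype(float)[y0:288,x0:255]
# darkness weighted notch centroids near the seam
for l,(u,v) in (('L',(211,254.5)),('R',(234.5,261.5))):
    Y,X=np.mgrid[y0:288,x0:255]; a=np.array([.95,.31]); du=(X-u)*a[0]+(Y-v)*a[1]; dv=-(X-u)*a[1]+(Y-v)*a[0]
    w=np.where((abs(du)<9)&(abs(dv)<4.5),np.clip(200-g,0,None),0); c=(w*X).sum()/w.sum(),(w*Y).sum()/w.sum()
    C=np.cov(np.stack([X.ravel(),Y.ravel()]),aweights=w.ravel()); e=np.linalg.eigh(C)[1][:,1]
    print(l,c,onz('top',*c,.042),e,g.max())
E
```

```text
L (np.float64(210.5260586319218), np.float64(253.3469055374593)) [0.4392 0.2959 0.042 ] [-0.951 -0.309] 245.0
R (np.float64(234.4852374839538), np.float64(261.58793324775354)) [0.4148 0.2225 0.042 ] [-0.9368 -0.35  ] 245.0
```

>>> arm_command(plan=[{"grip":-1,"slide":[-0.002,0,0.08],"spin":0},{"grip":-1,"slide":[0,0,0.085],"spin":0},{"grip":1,"slide":[0,0,0],"spin":0},{"grip":1,"slide":[0,0,0],"spin":0},{"grip":1,"slide":[0,0,0],"spin":0},{"grip":1,"slide":[0,0,0],"spin":0},{"grip":1,"slide":[0,0,0],"spin":0},{"grip":1,"slide":[0,0,0],"spin":0}])

```text
time: 5.08
tool_pos: [0.4745, -0.1887, 0.1088]
ee_rot: [3.141, -0.0, 1.248]
wrist_force: [0.0, 0.1, -0.4]
width: 0.0378
finger_force: 0.0
```

>>> arm_command(plan=[{"grip":1,"slide":[0,0,0],"spin":0},{"grip":1,"slide":[0,0,0],"spin":0},{"grip":1,"slide":[0,0,0],"spin":0},{"grip":1,"slide":[0,0,0],"spin":0}])

```text
time: 5.58
tool_pos: [0.4744, -0.1886, 0.1085]
ee_rot: [-3.141, -0.0, 1.248]
wrist_force: [-0.5, 0.7, 0.5]
width: 0.0253
finger_force: 30.0
```

>>> arm_command(plan=[{"grip":1,"slide":[0,0,-0.04],"spin":0},{"grip":1,"slide":[0,0,-0.08],"spin":0},{"grip":1,"slide":[0,0,-0.08],"spin":0},{"grip":1,"slide":[0,0,0],"spin":0}])

```text
time: 6.08
tool_pos: [0.4764, -0.1896, 0.2121]
ee_rot: [3.134, 0.001, 1.248]
wrist_force: [0.4, -0.4, -1.1]
width: 0.0256
finger_force: 29.9
```

```bash
python3 - <<'E'
from m import *
from bench import snapshot
s=snapshot('scene')[:,:,::-1].copy(); cv2.imwrite('pics/scene2.png',s)
cv2.imwrite('pics/crop2.png',cv2.resize(s[190:310,310:430],(600,600),interpolation=cv2.INTER_CUBIC))
E
```

```text
(no output)
```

View pics/crop2.png

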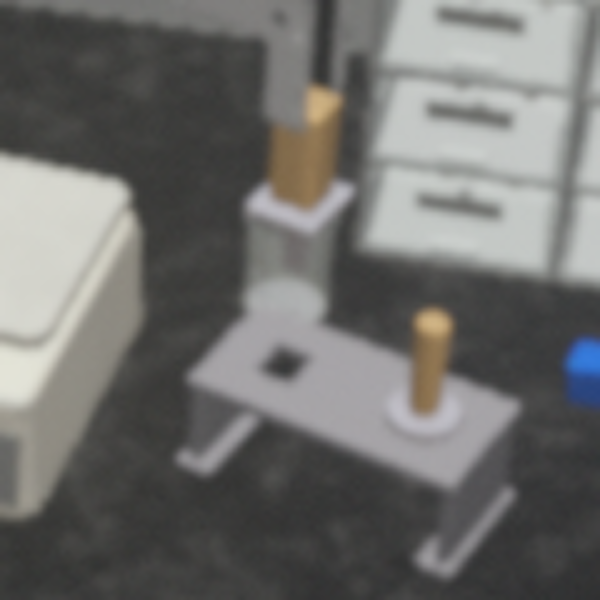

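The wedge is held and hanging clear, with the drift still in the rack. The fingertip (crop (287,125)) looks high on the handle, though, so I will check how the wedge sits in the grip by projection.

```bash
python3 - <<'E'
from m import *
from bench import sensors,snapshot
np.set_printoptions(precision=4,suppress=True)
o=sensors.get_obs(); p=o['tool_pos'];print(p,o['ee_rot'],o['width'])
M=R.from_euler('xyz',o['ee_rot']).as_matrix()
s=cv2.imread('pics/scene2.png')
cr=lambda P:[(a-b)*5 for a,b in zip(proj('scene',P),(310,190))]
for n,P in (('tipnear',p+M@[0,-.02,.025]),('tipfar',p+M@[0,.02,.025]),('mid',p+M@[0,0,.006]),('top',p+M@[0,0,-.024]),('shoulder',p+M@[0,0,.036])): print(n,cr(P))
ws=wood('scene',s,(340,420,190,235)); print(ws)
p0,d=ray('scene',310+300/5,190+205/5); print('shoulder top centre z if above tcp axis', tri([(p0,d),(p,M@[0,0,1])]))
E
```

```text
[ 0.4751 -0.189   0.2094] [3.1388 0.0003 1.2479] 0.025831834784767728
tipnear [np.float64(274.9165335705999), np.float64(197.41592625252267)]
tipfar [np.float64(312.1763331799181), np.float64(159.42585628094463)]
mid [np.float64(295.8007001218047), np.float64(148.52640339211518)]
top [np.float64(299.1783437223262), np.float64(100.68184579446864)]
shoulder [np.float64(292.49986447108853), np.float64(195.28297101419042)]
[(array([371.0177, 219.7478]), np.int32(226))]
shoulder top centre z if above tcp axis [ 0.4755 -0.1912  0.1674]
```

The wedge sits about where expected in the grip: shoulder 0–6 mm low, opening 25.8 mm, 30 N on the pads. Moving over the left notch.

>>> arm_command(plan=[{"grip":1,"slide":[0,0,-0.08],"spin":0},{"grip":1,"slide":[0.112,-0.047,0],"spin":0},{"grip":1,"slide":[0.112,-0.047,0],"spin":0},{"grip":1,"slide":[0.112,-0.047,0],"spin":0},{"grip":1,"slide":[0.112,-0.047,0],"spin":0},{"grip":1,"slide":[0.112,-0.047,0],"spin":0},{"grip":1,"slide":[0.112,-0.047,0],"spin":0},{"grip":1,"slide":[0.112,-0.047,0],"spin":0},{"grip":1,"slide":[0.112,-0.047,0],"spin":0},{"grip":1,"slide":[0,0,0.08],"spin":0}])

```text
time: 7.38
tool_pos: [0.4381, 0.3004, 0.2081]
ee_rot: [3.14, -0.003, 1.254]
wrist_force: [0.2, 0.5, -1.7]
width: 0.0255
finger_force: 30.0
```

```bash
python3 - <<'E'
from m import *
from bench import snapshot,sensors
o=sensors.get_obs(); p=o['tool_pos']; print(p,o['ee_rot'])
t=snapshot('top')[:,:,::-1].copy(); s=snapshot('scene')[:,:,::-1].copy(); cv2.imwrite('pics/scene3.png',s); cv2.imwrite('pics/top3.png',t)
u,v=map(int,proj('scene',p+[0,0,-.08])); print(u,v)
a=cv2.resize(t[225:275,355:415],(400,333),interpolation=cv2.INTER_CUBIC); b=cv2.resize(s[v-60:v+60,u-40:u+40],(400,600),interpolation=cv2.INTER_CUBIC)
q=np.zeros((600,800,3),np.uint8); q[:333,:400]=a; q[:,400:]=b; cv2.imwrite('pics/crop3.png',q)
E
```

```text
[0.43809757 0.30036284 0.20806186] [ 3.14042645 -0.00318648  1.25442177]
190 223
```

View pics/crop3.png

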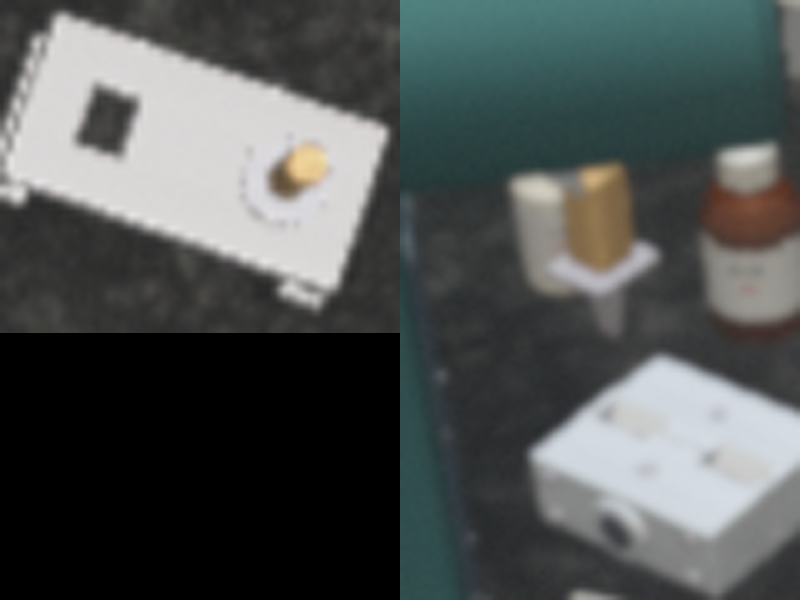

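The left crop shows the emptied rack hole, its long side across the rack, so the wedge's x lies along my closing axis. The right crop shows the wedge upright above the left notch, its tip at crop (612,335) and the left notch at (635,418). Measuring the tip against the notch in the scene view.

```bash
python3 - <<'E'
from m import *
np.set_printoptions(precision=4,suppress=True)
f=lambda x,y:(150+(x-400+.5)/5-.5,163+(y+.5)/5-.5)
p=np.array([.4381,.3004,.2081]); ez=np.array([0,0,1.])
for n,q in (('tip',(612,337)),('shoulder bottom',(604,262))):
    r=ray('scene',*f(*q)); X=tri([r,(p,ez)]); print(n,X, 'expected px',[ (a-b)*5 for a,b in zip(proj('scene',p-[0,0,.084 if n=='tip' else .042]),(70,163))])
for n,q in (('L',(637,416)),('R',(742,463))): print(n,onz('scene',*f(*q),.046))
for n,q in (('L',(.4392,.2959,.044)),('R',(.4148,.2225,.044))): u=proj('scene',q); print(n,[(u[0]-150)*5+400,(u[1]-163)*5])
E
```

```text
tip [0.4386 0.2995 0.1042] expected px [np.float64(602.2346531023766), np.float64(306.55120583469295)]
shoulder bottom [0.4389 0.2989 0.1549] expected px [np.float64(593.1828168302516), np.float64(243.98567109865155)]
L [0.444  0.2928 0.046 ]
R [0.4191 0.2194 0.046 ]
L [np.float64(626.9187861662872), np.float64(420.90191450599207)]
R [np.float64(732.2936183700405), np.float64(467.6041970221368)]
```

```bash
python3 - <<'E'
from m import *
from bench import snapshot,sensors
np.set_printoptions(precision=4,suppress=True)
t=snapshot('top')[:,:,::-1].copy();o=sensors.get_obs(); p=o['tool_pos']; print(p,o['ee_rot'],o['qvel'])
s=snapshot('scene')[:,:,::-1].copy(); print(sensors.get_obs()['tool_pos'])
u,v=150,163; print(wood('scene',s,(170,205,185,225)),wood('top',t,(190,240,200,270)))
print('exp mid',proj('scene',p-[0,0,.006]))
b=cv2.resize(s[180:255,165:225],(480,600),interpolation=cv2.INTER_CUBIC); cv2.imwrite('pics/crop4.png',b)
for P in ([.007,0,.025],[-.007,0,.025],[0,-.013,.025],[0,-.013,0],[0,0,-.024],[0,0,.036],[0,0,.084]):
    q=proj('scene',p+R.from_euler('xyz',o['ee_rot']).as_matrix()@P); print(P,[(q[0]-165)*8,(q[1]-180)*8])
E
```

```text
[0.4358 0.2948 0.2033] [-3.1343  0.0079  1.2488] [-0.0253 -0.0381 -0.0833  0.002   0.0074 -0.0006]
[0.4372 0.295  0.2061]
[(array([190.133 , 205.1034]), np.int32(203))] [(array([212.5833, 201.5417]), np.int32(24))]
exp mid (np.float64(188.8270154940472), np.float64(203.02081941762282))
[0.007, 0, 0.025] [np.float64(181.77956927364403), np.float64(225.04499241650274)]
[-0.007, 0, 0.025] [np.float64(213.02129585557714), np.float64(237.66627998448416)]
[0, -0.013, 0.025] [np.float64(171.13221259796524), np.float64(249.43040232442036)]
[0, -0.013, 0] [np.float64(161.95933122781275), np.float64(187.18952810447036)]
[0, 0, -0.024] [np.float64(179.80288752113006), np.float64(108.60633650054365)]
[0, 0, 0.036] [np.float64(201.23185634309152), np.float64(258.30489259734645)]
[0, 0, 0.084] [np.float64(217.72226264402252), np.float64(373.5036234933002)]
```

View pics/crop4.png

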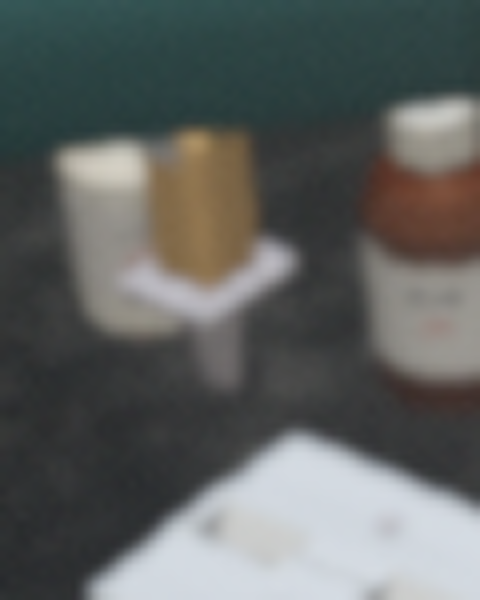

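The wedge hangs upright above the left notch (tip at crop (222,388), notch at (250,530)) and about 8 mm lower in the grip than nominal. Nudging about 4 mm across and starting down.

>>> arm_command(plan=[{"grip":1,"slide":[0.002,0.008,0.04],"spin":0},{"grip":1,"slide":[0,0,0.04],"spin":0},{"grip":1,"slide":[0,0,0.03],"spin":0},{"grip":1,"slide":[0,0,0],"spin":0}])

```text
time: 8.07
tool_pos: [0.4423, 0.2947, 0.153]
ee_rot: [-3.141, 0.001, 1.247]
wrist_force: [0.5, -0.0, -1.4]
width: 0.0256
finger_force: 30.0
```

>>> arm_command(plan=[{"grip":1,"slide":[0,0,0.02],"spin":0},{"grip":1,"slide":[0,0,0.02],"spin":0},{"grip":1,"slide":[0,0,0],"spin":0}])

```text
time: 8.45
tool_pos: [0.4418, 0.2952, 0.1324]
ee_rot: [-3.14, 0.002, 1.248]
wrist_force: [0.8, 0.1, -1.5]
width: 0.0253
finger_force: 30.0
```

>>> arm_command(plan=[{"grip":1,"slide":[0,0,0.02],"spin":0},{"grip":1,"slide":[0,0,0],"spin":0}])

```text
time: 8.7
tool_pos: [0.4413, 0.2958, 0.1227]
ee_rot: [-3.139, 0.001, 1.248]
wrist_force: [-1.6, 1.2, -1.0]
width: 0.0257
finger_force: 30.1
```

```bash
python3 - <<'E'
from m import *
from bench import snapshot,sensors
s=snapshot('scene')[:,:,::-1].copy(); print(sensors.get_obs()['tool_pos'],sensors.get_obs()['wrist_force'])
cv2.imwrite('pics/crop5.png',cv2.resize(s[200:290,165:245],(533,600),interpolation=cv2.INTER_CUBIC))
E
```

```text
[0.44148577 0.29575531 0.12301004] [-2.75229098  1.75036367 -0.8269008 ]
```

View pics/crop5.png

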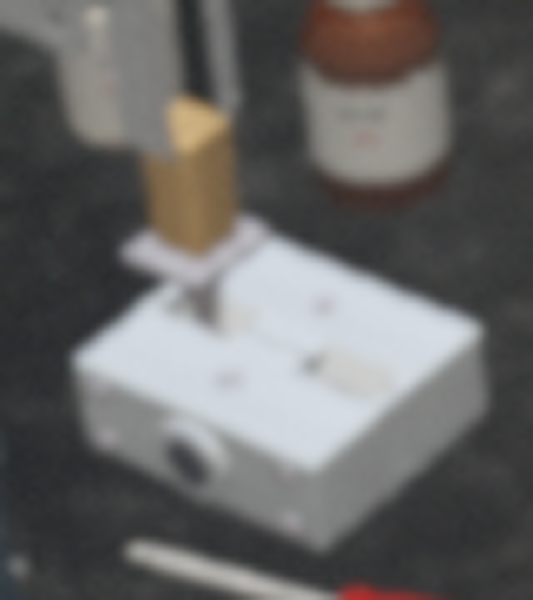

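The blade is in the left notch (crop (205,310)), upright, with its shoulder roughly 25 mm above the top. A light 3 N side force says it should come about 2 mm towards the robot. Pushing down.

>>> arm_command(plan=[{"grip":1,"slide":[0,-0.004,0.012],"spin":0},{"grip":1,"slide":[0,0,0.012],"spin":0},{"grip":1,"slide":[0,0,0],"spin":0}])

```text
time: 9.12
tool_pos: [0.441, 0.296, 0.1111]
ee_rot: [3.141, -0.0, 1.248]
wrist_force: [0.2, 1.2, -1.9]
width: 0.0253
finger_force: 30.0
```

>>> arm_command(plan=[{"grip":1,"slide":[0,0,0.012],"spin":0},{"grip":1,"slide":[0,0,0],"spin":0}])

```text
time: 9.38
tool_pos: [0.4413, 0.2958, 0.1052]
ee_rot: [3.14, -0.0, 1.247]
wrist_force: [1.9, -0.1, -1.0]
width: 0.0256
finger_force: 30.0
```

>>> arm_command(plan=[{"grip":1,"slide":[0,0,0.012],"spin":0},{"grip":1,"slide":[0,0,0.008],"spin":0},{"grip":1,"slide":[0,0,0],"spin":0}])

```text
time: 9.75
tool_pos: [0.4402, 0.296, 0.0948]
ee_rot: [-3.141, 0.001, 1.248]
wrist_force: [0.6, 0.2, -0.9]
width: 0.0257
finger_force: 30.0
```

```bash
python3 - <<'E'
from m import *
from bench import snapshot,sensors
s=snapshot('scene')[:,:,::-1].copy(); print(sensors.get_obs()['tool_pos'],sensors.get_obs()['wrist_force'])
cv2.imwrite('pics/crop6.png',cv2.resize(s[200:290,165:245],(533,600),interpolation=cv2.INTER_CUBIC))
E
```

```text
[0.44019106 0.29599457 0.09477496] [ 0.03760927  0.96660158 -0.47895274]
```

View pics/crop6.png

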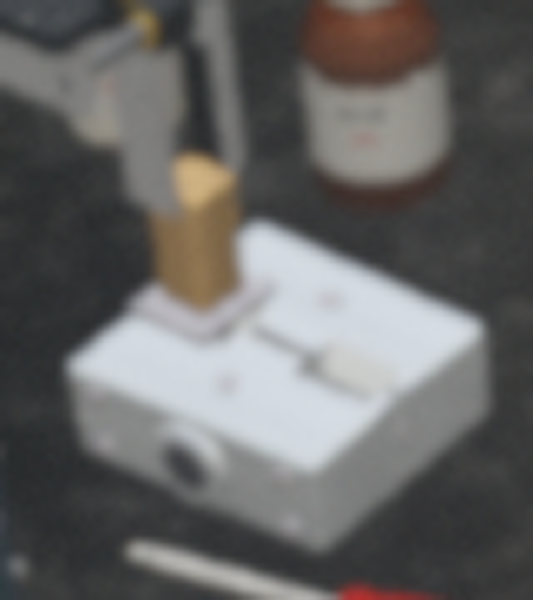

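The blade is almost fully in: the shoulder at crop (205,310) is just above the top, and the seam has visibly opened. Pushing on to seat it.

>>> arm_command(plan=[{"grip":1,"slide":[0,0,0.008],"spin":0},{"grip":1,"slide":[0,0,0.004],"spin":0},{"grip":1,"slide":[0,0,0],"spin":0}])

```text
time: 10.18
tool_pos: [0.4407, 0.2969, 0.0932]
ee_rot: [3.141, -0.003, 1.248]
wrist_force: [-5.1, -1.5, 14.2]
width: 0.0259
finger_force: 30.1
```

>>> arm_command(plan=[{"grip":1,"slide":[0,0,0.006],"spin":0},{"grip":1,"slide":[0,0,0],"spin":0}])

```text
time: 10.42
tool_pos: [0.4407, 0.2975, 0.093]
ee_rot: [3.14, -0.004, 1.248]
wrist_force: [-9.6, -1.6, 23.6]
width: 0.0261
finger_force: 30.1
```

Seated: 24 N of upward force with the TCP at 0.093, which matches a handle middle of about 0.086. Pulling out.

>>> arm_command(plan=[{"grip":1,"slide":[0,0,-0.02],"spin":0},{"grip":1,"slide":[0,0,-0.03],"spin":0},{"grip":1,"slide":[0,0,-0.03],"spin":0},{"grip":1,"slide":[0,0,-0.04],"spin":0},{"grip":1,"slide":[0,0,-0.04],"spin":0},{"grip":1,"slide":[0,0,-0.04],"spin":0},{"grip":1,"slide":[0,0,0],"spin":0},{"grip":1,"slide":[0,0,0],"spin":0}])

```text
time: 11.42
tool_pos: [0.4403, 0.2958, 0.1857]
ee_rot: [-3.141, 0.001, 1.248]
wrist_force: [0.1, 1.2, -1.6]
width: 0.0258
finger_force: 30.0
```

```bash
python3 - <<'E'
from m import *
from bench import snapshot,sensors
s=snapshot('scene')[:,:,::-1].copy(); print(sensors.get_obs()['tool_pos'],sensors.get_obs()['wrist_force'],sensors.get_obs()['width'])
cv2.imwrite('pics/crop7.png',cv2.resize(s[180:280,160:250],(540,600),interpolation=cv2.INTER_CUBIC))
q=proj('scene',sensors.get_obs()['tool_pos']-[0,0,.084]);print((q[0]-160)*6,(q[1]-180)*6)
E
```

```text
[0.44010352 0.29578622 0.1853039 ] [ 0.25264928  1.02959898 -1.42634407] 0.02571328991854147
199.43031266838102 304.7030451145668
```

View pics/crop7.png

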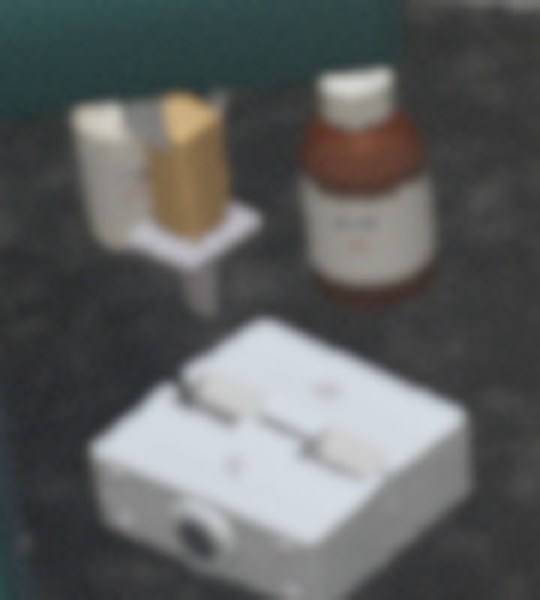

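The wedge is out and upright. The seam is open along its length, with dark gaps from (180,390) to (255,420) and (305,440) to (365,470), the near half having shifted a few mm towards the robot. The right notch's gap centre is now about (0.4135, 0.2235). Moving there.

>>> arm_command(plan=[{"grip":1,"slide":[-0.077,-0.002,0],"spin":0},{"grip":1,"slide":[-0.077,-0.003,0],"spin":0},{"grip":1,"slide":[0,0,0],"spin":0},{"grip":1,"slide":[0,0,0.04],"spin":0},{"grip":1,"slide":[0,0,0.04],"spin":0},{"grip":1,"slide":[0,0,0],"spin":0}])

```text
time: 12.22
tool_pos: [0.4124, 0.2239, 0.144]
ee_rot: [-3.137, 0.003, 1.248]
wrist_force: [0.9, -0.4, -0.8]
width: 0.0257
finger_force: 30.0
```

>>> arm_command(plan=[{"grip":1,"slide":[0,0,0.02],"spin":0},{"grip":1,"slide":[0,0,0.02],"spin":0},{"grip":1,"slide":[0,0,0],"spin":0}])

```text
time: 12.6
tool_pos: [0.4132, 0.2237, 0.1256]
ee_rot: [-3.14, 0.001, 1.248]
wrist_force: [0.2, -0.0, -0.3]
width: 0.0257
finger_force: 30.0
```

>>> arm_command(plan=[{"grip":1,"slide":[0,0,0.012],"spin":0},{"grip":1,"slide":[0,0,0.012],"spin":0},{"grip":1,"slide":[0,0,0],"spin":0}])

```text
time: 12.98
tool_pos: [0.4143, 0.2237, 0.1143]
ee_rot: [3.14, 0.0, 1.248]
wrist_force: [1.4, 0.1, -2.5]
width: 0.0259
finger_force: 30.0
```

>>> arm_command(plan=[{"grip":1,"slide":[0,0,0.012],"spin":0},{"grip":1,"slide":[0,0,0.008],"spin":0},{"grip":1,"slide":[0,0,0],"spin":0}])

```text
time: 13.35
tool_pos: [0.4142, 0.2238, 0.1045]
ee_rot: [3.141, -0.0, 1.248]
wrist_force: [1.9, -0.6, -1.5]
width: 0.0253
finger_force: 30.0
```

>>> arm_command(plan=[{"grip":1,"slide":[0,0,0.01],"spin":0},{"grip":1,"slide":[0,0,0.01],"spin":0},{"grip":1,"slide":[0,0,0.008],"spin":0},{"grip":1,"slide":[0,0,0],"spin":0}])

```text
time: 13.85
tool_pos: [0.4134, 0.2248, 0.0931]
ee_rot: [-3.141, -0.002, 1.248]
wrist_force: [-3.8, -0.5, 13.2]
width: 0.0256
finger_force: 30.0
```

>>> arm_command(plan=[{"grip":1,"slide":[0,0,0.006],"spin":0},{"grip":1,"slide":[0,0,0],"spin":0}])

```text
time: 14.1
tool_pos: [0.4133, 0.2252, 0.0929]
ee_rot: [-3.141, -0.003, 1.249]
wrist_force: [-8.8, -1.3, 24.6]
width: 0.0257
finger_force: 30.1
```

Seated in the right notch too. I will relieve the push, open, check, then lift away.

>>> arm_command(plan=[{"grip":1,"slide":[0,0,-0.012],"spin":0},{"grip":1,"slide":[0,0,0],"spin":0},{"grip":-1,"slide":[0,0,0],"spin":0},{"grip":-1,"slide":[0,0,0],"spin":0},{"grip":-1,"slide":[0,0,0],"spin":0},{"grip":-1,"slide":[0,0,0],"spin":0},{"grip":-1,"slide":[0,0,0],"spin":0},{"grip":-1,"slide":[0,0,0],"spin":0}])

```text
time: 15.1
tool_pos: [0.4138, 0.2239, 0.0936]
ee_rot: [3.142, -0.0, 1.248]
wrist_force: [0.9, -0.7, 0.4]
width: 0.0825
finger_force: 0.0
```

>>> arm_command(plan=[{"grip":-1,"slide":[0,0,-0.04],"spin":0},{"grip":-1,"slide":[0,0,-0.08],"spin":0},{"grip":-1,"slide":[0,0,-0.1],"spin":0},{"grip":-1,"slide":[0,0,-0.1],"spin":0},{"grip":-1,"slide":[0,0,0],"spin":0},{"grip":-1,"slide":[0,0,0],"spin":0}])

```text
time: 15.85
tool_pos: [0.4136, 0.2238, 0.253]
ee_rot: [-3.141, 0.0, 1.248]
wrist_force: [0.2, -0.6, -0.6]
width: 0.0937
finger_force: 0.0
```

```bash
python3 - <<'E'
from m import *
from bench import snapshot,sensors
s=snapshot('scene')[:,:,::-1].copy(); o=sensors.get_obs(); print(o['tool_pos'],o['wrist_force'],o['width'])
print(wood('scene',s,(180,240,190,260)))
cv2.imwrite('pics/crop8.png',cv2.resize(s[195:285,165:245],(533,600),interpolation=cv2.INTER_CUBIC))
E
```

```text
[0.41318988 0.22362803 0.2519918 ] [ 0.39132423  1.35319535 -0.34117795] 0.09437032307071194
[(array([214.96902655, 243.35840708]), np.int32(226))]
```

View pics/crop8.png

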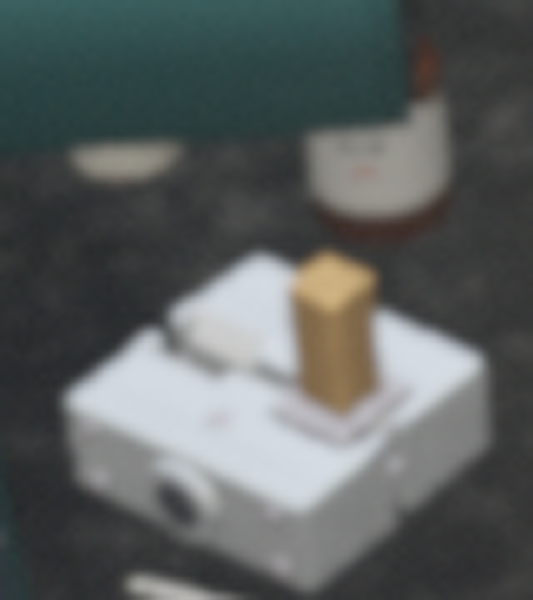

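The wedge stands upright in the right notch with its shoulder on the housing (crop (340,410)), and the seam gap shows at both ends ((165,325) and (395,455)). I will check the left opening by optical flow of the corners against the first picture.

```bash
python3 - <<'E'
from m import *
from bench import snapshot
np.set_printoptions(precision=1,suppress=True)
a=cv2.imread('pics/scene0.png',0); b=cv2.cvtColor(snapshot('scene'),cv2.COLOR_RGB2GRAY)
c=np.array([.427,.2592]); ex=np.array([.949,-.316]); ey=np.array([.316,.949])
nm=['nearL','nearR','farL','farR']
pts=np.float32([proj('scene',[*(c+x*ex+y*ey+[.004,-.003]),.05]) for x,y in((-.0575,.065),(-.0575,-.065),(.0575,.065),(.0575,-.065))]).reshape(-1,1,2)
g=cv2.goodFeaturesToTrack(a[225:285,168:245],14,.05,4)+np.float32([168,225]); P=np.vstack([pts,g]).astype(np.float32)
n,st,e=cv2.calcOpticalFlowPyrLK(a,b,P,None,winSize=(9,9),maxLevel=1)
for p,q,k,r in zip(P[:,0],n[:,0],st[:,0],e[:,0]):
    w0=onz('scene',*p,.05)[:2]; d=(onz('scene',*q,.05)[:2]-w0)*1000; l=(w0-c-[.004,-.003])*1000
    print(p,k,r,'local',np.array([l@ex,l@ey]),'moved',np.array([d@ex,d@ey]))
E
```

```text
[175.7 252.2] 1 4.452932 local [-57.5  65. ] moved [-5.5 -0.1]
[211.6 268.6] 1 1.5690587 local [-57.5 -65. ] moved [-6.5  0.3]
[203.  231.7] 1 2.3892746 local [57.5 65. ] moved [ 6.2 -1.1]
[238.1 246.7] 1 1.8155864 local [ 57.5 -65. ] moved [ 1.3 -0.5]
[185. 282.] 1 1.5790895 local [-138.   -42.3] moved [ 0.  -0.3]
[236. 249.] 1 3.1284723 local [ 45.9 -66.5] moved [ 1.6 -0.4]
[177. 253.] 1 3.0254629 local [-58.2  59.7] moved [-5.3 -0.1]
[191. 267.] 1 2.2905092 local [-82.9 -14. ] moved [-5.8  0.7]
[195. 273.] 1 1.9324846 local [-95.9 -39.8] moved [-5.9  0.6]
[201. 234.] 1 1.8449074 local [45.8 62.6] moved [ 6.4 -1.2]
[199. 266.] 1 1.8993056 local [-67.8 -29.3] moved [-6.2  0.1]
[213. 281.] 1 2.6929011 local [ -94.7 -101.4] moved [-6.3  0.6]
[211. 255.] 0 0.0 local [-13.3 -25.3] moved [  66.1 1072.4]
[189. 245.] 1 27.850695 local [-12.5  56.4] moved [ 0.1 -3. ]
[214. 226.] 1 1.4888117 local [96.9 56.7] moved [ 0.3 -0. ]
[190. 263.] 1 1.966821 local [-71.5  -0.2] moved [-5.9  0.1]
[180. 265.] 1 2.9309413 local [-92.8  16.8] moved [-5.5 -0.2]
[235. 253.] 1 2.466821 local [ 30.2 -75.5] moved [ 1.5 -0.5]
```

Left end opened by about 11–12 mm and right end by about 8 mm, with the halves about 2° apart: all within limits. Handing in.

```bash
python3 -c "
from bench import ticket
print(ticket.close_job())"
```

```text
the job is handed in; nothing more can be done
None
```

The job is handed in (no verdict was returned): the wedge was seated in the left notch, pulled out, then seated in the right notch and left standing there, let go, with the seam measured about 11–12 mm open at the left end and about 8 mm at the right, and the drift was never touched.

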